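# Open the child-resistant cap of a solvent can

### The arm

A 7-joint arm with a two-finger parallel gripper is mounted at the origin on a cart in front of the work surface, level with it; the furniture and walls round the work are solid. World frame = base frame: x ahead of the robot, y to its left, z up, the work surface at z = 0. Lengths are in m, angles in rad, forces in N, time in s.
With the tool pointing down it reaches from about 0.4 to 0.875 m from the base axis. Payload 6.5 kg.
Tool frame: the origin (TCP) lies at the very end of the fingers, on their centre line; the grasp point (between the pads) lies 19 mm behind it; z points along the fingers, y is the line along which they close (so a half turn about z gives the same grasp; the last joint's range is limited). The gripper opens to 85 mm and grips with 20 to 120 N. Pads are 22 mm wide; open, the fingers measure 114 mm over their backs; the gripper's body (76 mm by 85 mm) begins 54 mm behind the grasp point. The pads swing forward as they close: fully open they stand 13 mm farther back than shut.
Start: joints at [-1.353, 0.536, -0.004, 1.538, 0.003, 1.067, -0.071], TCP at [0.182, 0.624, 0.231] pointing down, gripper open.
Joint ranges: [-2.7, 2.7], [-0.37, 2.16], [-1.27, 1.26], [0.24, 2.4], [-1.31, 4.45], [0.19, 1.91], [-2.76, 2.76]. Speed limits (rad/s): [2.39, 2.39, 3.14, 3.14, 3.14, 3.14, 3.14].

### API

Orientations are given as a 3x3 rotation matrix whose columns are the frame's x, y, z axes.
In Python, from station import arm gives the robot as it stands.
- The arm moves only by the tool drive_tool, never from a script. Its argument "deltas" is a list of rows, each a list of 7 numbers: the shift along the world's x, y, z in cm, then the turn, a rotation vector about the world's x, y, z in rad, then the opening, from 0 (shut) to 1 (fully open). In form: [[dx, dy, dz, wx, wy, wz, gripper], ...]. A call has 1 to 20 rows; each row is the pose to reach, as a shift and turn from the pose commanded when the call began; what a row does not reach only later rows make up. A row lasts 1/10 s, in which the tool goes at most 50 mm and 8.59 degrees, less where a joint would pass 70% of its speed; a pose out of reach is approached as far as the arm can. A call with a gripper value outside its range is refused whole. The fingers move at their own pace and stop on an object; the grip force is fixed at half the most. Time passes only in rows, so rows that repeat a pose let the fingers close. It gives the time, the measured TCP pose, the force, the opening and the grip force at its end, in the units of the state.
- arm.sense(): the state, without advancing time (a new reading comes with each control period).
- arm.camera(name): name is "scene" or "top" or "wrist"; returns a dict with "image" (400x640x3 uint8, red, green, blue), "K" (3x3 intrinsics, pixels), "rvec" (rotation vector, rad) and "tvec" (3), from world to camera coordinates, as OpenCV has them; the wrist camera has in their place "T_tool_cam" (4x4, takes a point from camera to tool coordinates, whose origin is the TCP and whose axes are the flange's). Camera axes: x right, y down, z forward; pixel columns grow to the right and rows downward; lengths in m; the calibration is good to about 2 mm. A picture is of the moment at which its call begins: read the wrist's pose just before it. There is no depth.
- arm.sign_off(): hands the job in; it is judged then, once.
The state is a dict: "time": time; "qpos": joint angles; "qvel": joint speeds; "tau": joint torques, N m; "position": TCP position; "orientation": TCP orientation; "ft_force": force on the tool from outside, world axes, zero at the start; "ft_torque": the same for the moment, N m; "grip_width": opening from 0.0 (shut) to 1.0 (fully open); "grip_force": force on a finger pad.
Only numpy, scipy, OpenCV 4.12 (cv2) and the standard library are available. Lean on these libraries where they do the work, as an engineer would, in place of code of your own. Each camera call takes 0.05 s, during which the arm holds its last target. There are 200 camera calls.

### The job

Take the solvent can by its strap handle, stand it fully down in the aluminium holder so that it cannot turn, and let go of it. Then grip the cap by the bar on its top, push it down hard and turn it anticlockwise while pushed, lift it off, and stand it skirt down on the bare bench, well away from the can and holder. Leave the can upright in the holder, do not tip it on the way, and leave the bottle, tin and tape roll behind alone.

Things in the scene. Friction and masses are not known exactly. Their poses are not given: they have to be found in the camera images.
- can: Flat rectangular bare steel solvent can, 0.4 to 0.65 kg without the cap, loose, standing on the bench. Body 130 mm (its x) by 64 mm (its y) by 88 mm high. Origin: centre of its underside, z up. Neck and cap stand off centre, axis at x = -30 mm; the strap handle is at the other end of the top. Height with the cap 153 mm.
- can_handle (a point): Centre of the can's dark strap handle: a straight bar 50 mm long (can's x), 14 mm thick (can's y), 14 mm high, on two end posts; in the can's frame at x = +38, y = 0, z = 113 mm. The can's top below it is at z = 88 mm. Pinch it from above, closing along the can's y. The weight acts 40 to 50 mm from here, towards the cap, so grip firmly (60 N or more).
- cap: Black ribbed push-and-turn cap, 62 mm diameter, metal-cored, 200 g, skirt and top 30 mm high, with a grip bar across the top. Origin: centre of the skirt's lower edge, z up. Locked on the can it sits at x = -30, y = 0, z = 102 mm in the can's frame, its bar along the can's x (a few degrees of play). Separate and loose once off.
- cap_bar (a point): Centre of the cap's grip bar, 40 mm above the cap's origin: bar 50 mm long (cap's x), 14 mm thick (cap's y), 22 mm high. The flat top of the cap beside it is 10 mm below this point. Turning clockwise, or without pushing, is blocked by the lock; pulling on a locked cap lifts the can.
- holder: Low aluminium holder screwed to the bench, 148 by 82 mm outside, two screw tabs. Its pocket, 136 mm (its x) by 70 mm (its y), takes the can's foot with 3 mm to spare each side, either way round. Origin: centre of its underside, z up; pocket floor at z = 6 mm, walls to 26 mm, then a flared lead-in to 35 mm, about 6 mm wider each side at its top.
- alcohol_pump: White dispenser bottle, 64 mm diameter, 126 mm high, at the back: a bystander. Origin at the centre of its underside.
- scrap_tin: Clear round tin with black knobbed lid, 58 mm diameter, 71 mm high, at the back: a bystander. Origin at the centre of its underside.
- tape_1: Roll of black tape, 58 mm diameter, 19 mm high, lying at the back: a bystander. Origin at the centre of its underside.
- can_neck (a point): On the neck's axis where the neck leaves the can (can's x = -30, y = 0, z = 93 mm). Cap spring: 8 N to start, about 15 N at the stop 9 mm down. Pushed down 6 mm or more (7 to 8 is good) and kept so, the cap turns anticlockwise from above; 1.2 rad from locked, relative to the can (1.05 to 1.35), it is free and lifts straight off; end stop at 1.4.

How it is judged:
On the way, in this order (a step that is already met when the one before it is completed fails the run):
1. the can stands fully down in the holder with its cap on, and is let go (z of can in the frame of holder below 0.01 m and horizontal distance between can and holder below 0.01 m and angle between can's own z axis and vertical below 0.06 rad and angle between the x axis of can and the x axis of holder, either way round below 0.12 rad and z of cap in the frame of can below 0.106 m and horizontal distance between cap and can_handle below 0.08 m and contact force between the fingers and can below 0.1 N and contact force between the fingers and cap below 0.1 N), for 0.2 s.
2. the cap is pushed down on its spring while the can stands in the holder (z of cap in the frame of can below 0.0965 m and z of can in the frame of holder below 0.01 m and horizontal distance between cap and can_handle below 0.08 m), for 0.1 s.
3. the cap is lifted clear of the neck while the can stays in the holder (z of cap in the frame of can above 0.125 m and z of can in the frame of holder below 0.012 m), for 0.1 s.
At the end, for the whole second after the job is handed in: The can stands upright (within 0.06 rad) on the pocket floor of the holder (within 4 mm), and the cap stands still, skirt down (within 0.1 rad), on the bench at bench height (within 8 mm), its centre at least 100 mm from the holder's centre (z of can in the frame of holder below 0.01 m and horizontal distance between can and holder below 0.01 m and angle between can's own z axis and vertical below 0.06 rad and angle between the x axis of can and the x axis of holder, either way round below 0.12 rad and height (world z) of cap between -0.01 and 0.008 m and angle between cap's own z axis and vertical below 0.1 rad and horizontal distance between cap and holder above 0.1 m and linear speed of each of cap, can below 0.02 m/s); the robot touches nothing.
It fails at once if the can is tipped by more than 0.6 rad (angle between can's own z axis and vertical above 0.6 rad).
It fails at once if the dispenser bottle is moved more than 30 mm (distance of alcohol_pump from where it was at the start of the episode above 0.03 m).
It fails at once if the scrap tin is moved more than 30 mm (distance of scrap_tin from where it was at the start of the episode above 0.03 m).
It fails at once if the tape roll is moved more than 30 mm (distance of tape_1 from where it was at the start of the episode above 0.03 m).
It also fails if it takes over 61 s, if anything falls off the work surface, if the arm or the gripper's body presses on something with over 40 N, if the wrist force passes 120 N, or if a joint passes its speed limit or range.

## Working session

There is one attempt and no reset: what is moved stays moved. The work goes in short steps, Python scripts to look and compute and a tool call to move; the robot and the scene stay as the last step left them, time stands still between calls to the robot, and variables do not carry over. Pictures are saved under pics/ and viewed, at most 10 in all, crops included, and the job is handed in when it is done.

Besides the shell and the picture viewer there is one more tool, called after "Emit:" as name(argument=value, ...), one argument or row to a line, values as JSON. drive_tool: Moves the arm, as the interface text tells. Its arguments: {"type":"object","properties":{"deltas":{"type":"array","items":{"type":"array","items":{"type":"number"}}}},"required":["deltas"]}

```bash
mkdir -p pics; cat > h.py <<'E'
import numpy as np, cv2
from station import arm
def grab(n,f):
    s=arm.sense(); c=arm.camera(n); cv2.imwrite('pics/'+f,c['image'][:,:,::-1])
    K=np.array(c['K'])
    if n=='wrist':
        T=np.eye(4);T[:3,:3]=s['orientation'];T[:3,3]=s['position'];T=T@np.array(c['T_tool_cam']);R=T[:3,:3];o=T[:3,3]
    else:
        r=cv2.Rodrigues(np.array(c['rvec'],float))[0];R=r.T;o=-r.T@np.array(c['tvec'],float).ravel()
    np.savez('pics/'+f+'.npz',K=K,R=R,o=o)
    return c['image'],K,R,o
def ray(f,uv):
    d=np.load('pics/'+f+'.npz'); v=d['R']@np.linalg.inv(d['K'])@np.array([uv[0],uv[1],1.]); return d['o'],v
def pl(f,uv,z):
    o,v=ray(f,uv); return (o+v*(z-o[2])/v[2]).round(4)
def proj(f,p):
    d=np.load('pics/'+f+'.npz'); q=d['K']@d['R'].T@(np.array(p)-d['o']); return (q[:2]/q[2]).round(1)
E
python3 - <<'E'
from h import *
for n in('top','scene'):
    i,K,R,o=grab(n,n+'0.png'); print(n,o,R[:,2],K[0,0])
print(arm.sense())
E
```

```text
top [ 0.55109715 -0.16685663  1.072627  ] [ 0.06166925  0.01463433 -0.99798935] 465.5465163314617
scene [0.32866656 0.4878912  0.92889938] [ 0.26184834 -0.59035751 -0.76348769] 507.4387953688185
{'time': 0.1, 'qpos': array([-1.35322168,  0.53711101, -0.00443689,  1.53873691,  0.00260371,
        1.06730937, -0.07117223]), 'qvel': array([ 0.00038653, -0.00254934, -0.00045689, -0.00496828,  0.00164033,
       -0.000762  ,  0.00058895]), 'tau': array([ 1.87684040e-03, -5.84568322e+01,  1.05144069e+00, -2.59778345e+01,
        1.26075986e-02,  4.60793424e-03, -2.27418195e-05]), 'position': array([0.1818472 , 0.62346638, 0.23050196]), 'orientation': array([[-9.60033380e-01,  2.79885346e-01, -3.20484376e-04],
       [ 2.79885504e-01,  9.60032175e-01, -1.52559907e-03],
       [-1.19317512e-04, -1.55432496e-03, -9.99998785e-01]]), 'ft_force': array([ 0.79627102, -0.08101735,  0.16327058]), 'ft_torque': array([-0.02845206,  0.02279554,  0.01107405]), 'grip_force': 0.0, 'grip_width': 0.9987088492189055}
```

View pics/top0.png

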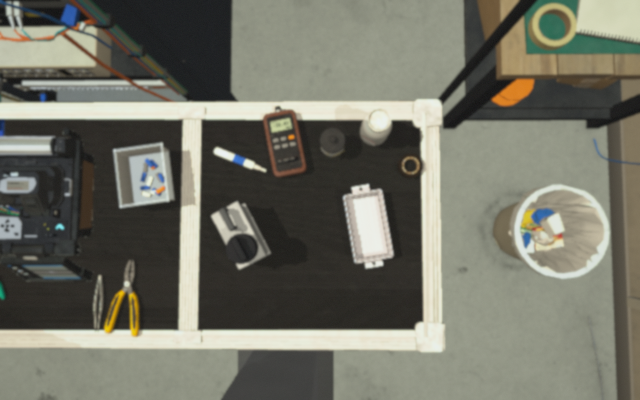

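View pics/scene0.png

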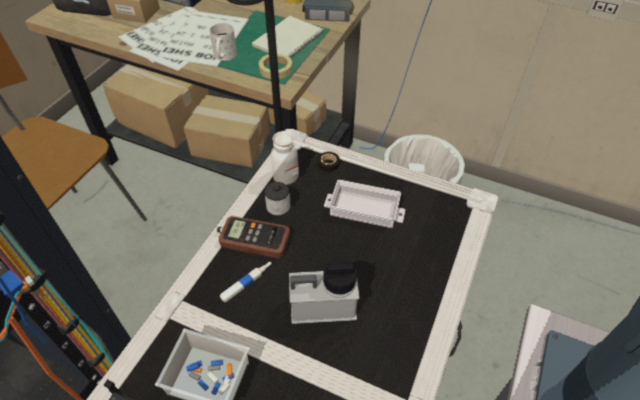

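The top view shows the can at about (240,235), with the cap at (242,248) and the handle at (229,217). The holder is at (368,225), and the bystanders are at x 330–415, y 125–165. Next I'll extract contours.

```bash
python3 - <<'E'
from h import *
i=cv2.imread('pics/top0.png'); a=cv2.resize(i[180:280,200:300],(400,400),interpolation=2); b=cv2.resize(i[175:275,325:425],(400,400),interpolation=2)
cv2.imwrite('pics/crop.png',np.hstack([a,b]))
g=cv2.cvtColor(i,cv2.COLOR_BGR2GRAY)
m=(g>75).astype(np.uint8)
m[:,:203]=0;m[:118]=0;m[328:]=0;m[:,418:]=0
for c in cv2.findContours(m,0,2)[0]:
    if cv2.contourArea(c)>80: print(cv2.boundingRect(c),cv2.minAreaRect(c),cv2.contourArea(c))
for uv in [(240,235),(368,225),(242,248),(229,217)]: print(uv,pl('top0.png',uv,0.0),pl('top0.png',uv,.13))
s=cv2.imread('pics/scene0.png')
E
```

```text
(210, 200, 61, 70) ((240.0716094970703, 233.72393798828125), (63.78809356689453, 38.047271728515625), 62.402706146240234) 1557.0
(342, 183, 52, 87) ((367.7513732910156, 225.69541931152344), (85.24224090576172, 41.93575668334961), 80.13418579101562) 3148.0
(401, 156, 17, 19) ((409.0, 165.0), (18.0, 16.0), 90.0) 236.0
(212, 146, 55, 27) ((239.362060546875, 159.84483337402344), (57.751251220703125, 10.21324348449707), 21.80141258239746) 445.5
(272, 134, 23, 9) ((282.9487609863281, 138.260986328125), (5.796972274780273, 22.97835922241211), 77.90524291992188) 91.0
(203, 118, 215, 58) ((310.0, 146.5), (57.0, 214.0), 90.0) 1724.0
(240, 235) [0.5318 0.0404 0.    ] [0.5341 0.0153 0.13  ]
(368, 225) [ 0.5553 -0.2542  0.    ] [ 0.5548 -0.2436  0.13  ]
(242, 248) [0.502  0.0354 0.    ] [0.5079 0.0109 0.13  ]
(229, 217) [0.5732 0.0664 0.    ] [0.5705 0.0381 0.13  ]
```

View pics/crop.png

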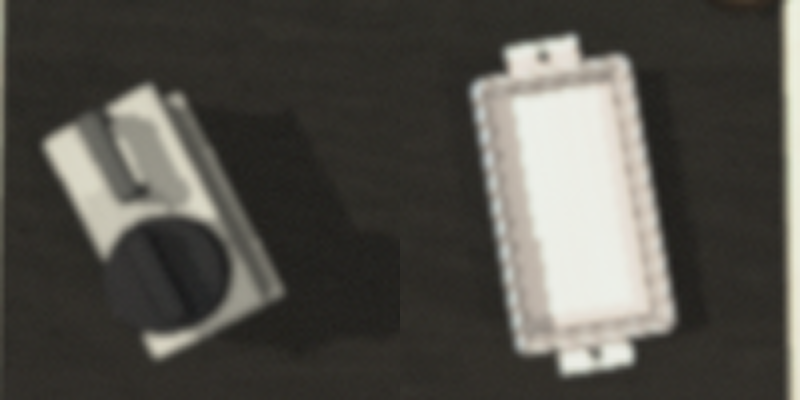

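The crop shows the can's handle bar from about (95,118) to (135,190), the cap circle centred near (168,272), and the can's top-plate corners. The holder's rim corners and tab holes are clear. I'll compute the poses.

```bash
python3 - <<'E'
from h import *
L=lambda u,v,z:pl('top0.png',(200+(u+.5)/4-.5,180+(v+.5)/4-.5),z)
Rr=lambda u,v,z:pl('top0.png',(325+(u+.5)/4-.5,175+(v+.5)/4-.5),z)
print('can top',L(43,143,.088),L(153,83,.088),L(155,360,.088))
a,b=L(95,118,.12),L(136,191,.12);print('handle',a,b,(a+b)/2,np.arctan2(*(a-b)[1::-1]))
print('cap',L(169,272,.132))
c=[Rr(72,85,.035),Rr(228,57,.035),Rr(275,330,.035),Rr(120,352,.035)]
print('holder',c,np.mean(c,0),np.arctan2(*(c[0]-c[3])[1::-1]),np.arctan2(*(c[1]-c[2])[1::-1]))
a,b=Rr(144,57,.005),Rr(197,352,.005);print('holes',a,b,(a+b)/2,np.arctan2(*(a-b)[1::-1]))
c=arm.camera('wrist');print(np.array(c['T_tool_cam']).round(4),c['K'])
E
```

```text
can top [0.5747 0.0869 0.088 ] [0.6067 0.0289 0.088 ] [0.4607 0.0259 0.088 ]
handle [0.5868 0.0521 0.12  ] [0.5495 0.0305 0.12  ] [0.56815 0.0413  0.12   ] 0.5249014463828853
cap [0.5088 0.0108 0.132 ]
holder [array([ 0.62 , -0.195,  0.035]), array([ 0.6357, -0.282 ,  0.035 ]), array([ 0.4844, -0.3071,  0.035 ]), array([ 0.472 , -0.2214,  0.035 ])] [ 0.553025 -0.251375  0.035   ] 0.17652176533321112 0.16439832917941613
holes [ 0.6382 -0.2372  0.005 ] [ 0.4699 -0.2668  0.005 ] [ 0.55405 -0.252    0.005  ] 0.1740959083503177
[[-1.500e-03 -9.615e-01 -2.749e-01  7.090e-02]
 [ 1.000e+00 -1.300e-03 -1.000e-03  2.000e-04]
 [ 6.000e-04 -2.749e-01  9.615e-01 -1.418e-01]
 [ 0.000e+00  0.000e+00  0.000e+00  1.000e+00]] [[357.38515176   0.         323.11523923]
 [  0.         357.38515176 202.38649566]
 [  0.           0.           1.        ]]
```

Emit:
drive_tool(
  deltas=[
    [3,-5,4,0,0,-0.15,1],
    [6,-10,8,0,0,-0.3,1],
    [9,-15,8,0,0,-0.45,1],
    [12,-20,8,0,0,-0.6,1],
    [14,-25,8,0,0,-0.75,1],
    [16,-30,8,0,0,-0.9,1],
    [19,-34,8,0,0,-1.05,1],
    [22,-38,8,0,0,-1.2,1],
    [25,-42,8,0,0,-1.35,1],
    [28,-46,7,0,0,-1.5,1],
    [31,-50,6,0,0,-1.65,1],
    [34,-54,5,0,0,-1.8,1],
    [38.5,-58,4,0,0,-1.95,1],
    [38.5,-58,3,0,0,-2.1,1],
    [38.5,-58,3,0,0,-2.25,1],
    [38.5,-58,3,0,0,-2.37,1],
    [38.5,-58,3,0,0,-2.37,1],
    [38.5,-58,3,0,0,-2.37,1],
  ],
)

```text
time: 1.95
position: [0.5667, 0.0446, 0.2611]
orientation: [[0.881, 0.472, -0.001], [0.472, -0.881, 0.0], [-0.0, -0.0, -1.0]]
ft_force: [-0.1, 0.4, 0.2]
grip_width: 1.0
grip_force: 0.0
```

```bash
python3 - <<'E'
from h import *
i,K,R,o=grab('wrist','w1.png')
s=arm.sense();print(s['time'],s['position'],s['orientation'].round(3),s['qpos'].round(2),s['ft_force'])
E
```

```text
2.0 [0.56671538 0.04481735 0.2613076 ] [[ 0.881  0.472 -0.   ]
 [ 0.472 -0.881  0.   ]
 [ 0.    -0.001 -1.   ]] [-0.68  0.43  0.7   1.76 -0.31  1.07 -0.95] [-0.17185477 -0.18704799 -0.12202839]
```

View pics/w1.png

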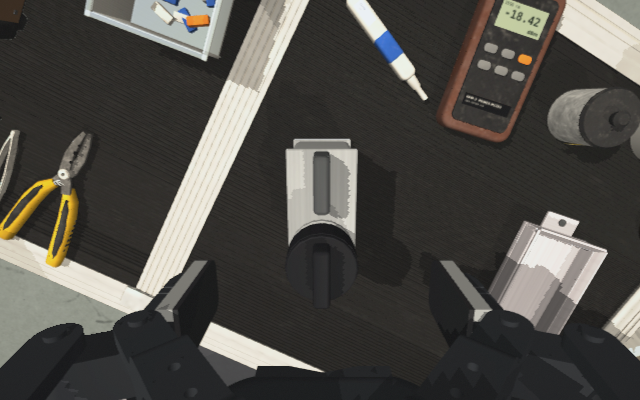

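The wrist view shows the handle bar from (321,152) to (322,214) and the cap bar from (321,244) to (322,307). Both line up with the image column, so the yaw is good.

```bash
python3 - <<'E'
from h import *
f='w1.png'
a,b=pl(f,(321,152),.12),pl(f,(322,214),.12);print('handle',a,b,(a+b)/2,np.arctan2(*(a-b)[1::-1]))
c,d=pl(f,(321,244),.153),pl(f,(322,307),.153);print('bar',c,d,(c+d)/2,np.arctan2(*(c-d)[1::-1]))
q=pl(f,(286,150),.088),pl(f,(355,150),.088);print('end edge',q,(q[0]+q[1])/2)
t=arm.sense()['position'];print(t)
E
```

```text
handle [0.5914 0.0608 0.12  ] [0.5463 0.0359 0.12  ] [0.56885 0.04835 0.12   ] 0.504458993176796
bar [0.5345 0.0303 0.153 ] [0.4873 0.0043 0.153 ] [0.5109 0.0173 0.153 ] 0.5034936173402127
end edge (array([0.5744, 0.0868, 0.088 ]), array([0.603 , 0.0333, 0.088 ])) [0.5887  0.06005 0.088  ]
[0.56671538 0.04481735 0.2613076 ]
```

Emit:
drive_tool(
  deltas=[
    [0,0.2,-4,0,0,0.01,1],
    [0,0.2,-8,0,0,0.01,1],
    [0,0.2,-12,0,0,0.01,1],
    [0,0.2,-14.5,0,0,0.01,1],
    [0,0.2,-16.4,0,0,0.01,1],
    [0,0.2,-16.4,0,0,0.01,1],
    [0,0.2,-16.4,0,0,0.01,0.5],
    [0,0.2,-16.4,0,0,0.01,0],
    [0,0.2,-16.4,0,0,0.01,0],
    [0,0.2,-16.4,0,0,0.01,0],
    [0,0.2,-16.4,0,0,0.01,0],
    [0,0.2,-16.4,0,0,0.01,0],
    [0,0.2,-16.4,0,0,0.01,0],
    [0,0.2,-16.4,0,0,0.01,0],
  ],
)

```text
time: 3.4
position: [0.5671, 0.0464, 0.0979]
orientation: [[0.879, 0.478, 0.0], [0.478, -0.879, 0.001], [0.001, -0.001, -1.0]]
ft_force: [-2.2, 0.8, 6.6]
grip_width: 0.147
grip_force: 58.9
```

Emit:
drive_tool(
  deltas=[
    [0,0,0.5,0,0,0,0],
    [0,0,1.5,0,0,0,0],
    [0,0,3,0,0,0,0],
    [0,0,5,0,0,0,0],
    [0,0,7,0,0,0,0],
    [0,0,8,0,0,0,0],
    [0,0,8,0,0,0,0],
  ],
)

```text
time: 4.1
position: [0.5681, 0.046, 0.179]
orientation: [[0.879, 0.477, 0.003], [0.477, -0.879, 0.001], [0.003, 0.001, -1.0]]
ft_force: [0.3, 0.4, -7.8]
grip_width: 0.149
grip_force: 58.7
```

```bash
python3 - <<'E'
from h import *
i,K,R,o=grab('wrist','w2.png'); j,*_=grab('scene','s2.png')
a=cv2.resize(i,(480,300),interpolation=cv2.INTER_AREA)[:,:,::-1]; b=j[180:380,200:420,::-1]; b=cv2.resize(b,(320,300))
cv2.imwrite('pics/c2.png',np.hstack([a,b]))
s=arm.sense();print(s['time'],s['position'],s['ft_force'],s['ft_torque'],s['grip_force'])
E
```

```text
4.2 [0.5665503  0.04619324 0.17696615] [-0.46201115 -0.35118874 -8.43563225] [ 0.17174147 -0.29503722  0.04357725] 58.703500628471375
```

View pics/c2.png

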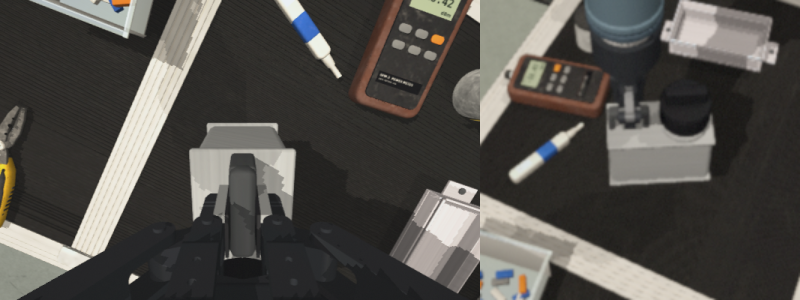

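The can hangs almost level in the grip. Its end top edge runs from (253,200) to (393,200) in the full image, and the foot rim is near row 165. I'll measure its offset in the grip, and the holder from this picture too.

```bash
python3 - <<'E'
from h import *
i=cv2.imread('pics/w2.png');g=cv2.cvtColor(i,cv2.COLOR_BGR2GRAY).astype(int)
for c in (290,300,360): print(c,[(r,g[r,c]) for r in range(158,206,2)])
for r in (215,225,235): print(r,[(x,g[r,x]) for x in list(range(246,262,2))+list(range(386,402,2))])
t=np.array([.56655,.04619,.17697]);u=np.array([.879,.477,0]);v=np.array([.477,-.879,0])
for uv,z in [((253.5,200),.167),((393.5,200),.167)]:
    p=pl('w2.png',uv,z)-t;print('tool xy',p@u,p@v)
for rr in (164,166,168):
    p=pl('w2.png',(323,rr),.079)-t;print('foot',rr,p@u)
E
```

```text
290 [(158, np.int64(37)), (160, np.int64(44)), (162, np.int64(45)), (164, np.int64(154)), (166, np.int64(179)), (168, np.int64(146)), (170, np.int64(117)), (172, np.int64(117)), (174, np.int64(117)), (176, np.int64(119)), (178, np.int64(118)), (180, np.int64(118)), (182, np.int64(121)), (184, np.int64(120)), (186, np.int64(118)), (188, np.int64(120)), (190, np.int64(120)), (192, np.int64(123)), (194, np.int64(120)), (196, np.int64(117)), (198, np.int64(146)), (200, np.int64(173)), (202, np.int64(178)), (204, np.int64(178))]
300 [(158, np.int64(43)), (160, np.int64(44)), (162, np.int64(45)), (164, np.int64(150)), (166, np.int64(180)), (168, np.int64(146)), (170, np.int64(117)), (172, np.int64(117)), (174, np.int64(115)), (176, np.int64(118)), (178, np.int64(119)), (180, np.int64(118)), (182, np.int64(117)), (184, np.int64(121)), (186, np.int64(120)), (188, np.int64(118)), (190, np.int64(120)), (192, np.int64(119)), (194, np.int64(124)), (196, np.int64(118)), (198, np.int64(150)), (200, np.int64(178)), (202, np.int64(182)), (204, np.int64(181))]
360 [(158, np.int64(47)), (160, np.int64
[... 1016 characters left out ...]
(386, np.int64(209)), (388, np.int64(210)), (390, np.int64(201)), (392, np.int64(149)), (394, np.int64(33)), (396, np.int64(35)), (398, np.int64(36)), (400, np.int64(32))]
235 [(246, np.int64(48)), (248, np.int64(39)), (250, np.int64(46)), (252, np.int64(48)), (254, np.int64(143)), (256, np.int64(200)), (258, np.int64(185)), (260, np.int64(180)), (386, np.int64(210)), (388, np.int64(211)), (390, np.int64(190)), (392, np.int64(129)), (394, np.int64(34)), (396, np.int64(38)), (398, np.int64(37)), (400, np.int64(35))]
tool xy 0.027406319999999977 -0.03110814
tool xy 0.02736552000000003 0.031451460000000014
foot 164 0.028598820000000004
foot 166 0.027257820000000023
foot 168 0.025869120000000044
```

Emit:
drive_tool(
  deltas=[
    [0,-1,0.5,0,0,-0.02,0],
    [0,-3,0.5,0,0,-0.05,0],
    [0.4,-6,0.5,0,0,-0.08,0],
    [0.7,-9,0.5,0,0,-0.11,0],
    [1,-12,0.5,0,0,-0.14,0],
    [1.2,-15,0.5,0,0,-0.17,0],
    [1.4,-18,0.5,0,0,-0.2,0],
    [1.7,-21,0.5,0,0,-0.23,0],
    [2,-24,0.5,0,0,-0.26,0],
    [2.2,-26.5,0.5,0,0,-0.29,0],
    [2.3,-28.3,0.5,0,0,-0.31,0],
    [2.3,-29.1,0.5,0,0,-0.326,0],
    [2.3,-29.1,0.5,0,0,-0.326,0],
    [2.3,-29.1,0.5,0,0,-0.326,0],
    [2.3,-29.1,0.5,0,0,-0.326,0],
  ],
)

```text
time: 5.7
position: [0.5902, -0.2433, 0.182]
orientation: [[0.985, 0.173, -0.0], [0.173, -0.985, 0.001], [-0.0, -0.001, -1.0]]
ft_force: [-0.3, -0.1, -8.1]
grip_width: 0.148
grip_force: 58.8
```

```bash
python3 - <<'E'
from h import *
i,K,R,o=grab('wrist','w3.png'); j,*_=grab('top','t3.png')
s=arm.sense();print(s['time'],s['position'],s['orientation'].round(3),s['ft_torque'],s['grip_force'])
E
```

```text
5.8 [ 0.59028258 -0.24363378  0.18218023] [[ 0.985  0.173 -0.   ]
 [ 0.173 -0.985  0.001]
 [ 0.    -0.001 -1.   ]] [ 0.05352042 -0.32360054 -0.00624656] 58.8263601064682
```

View pics/w3.png

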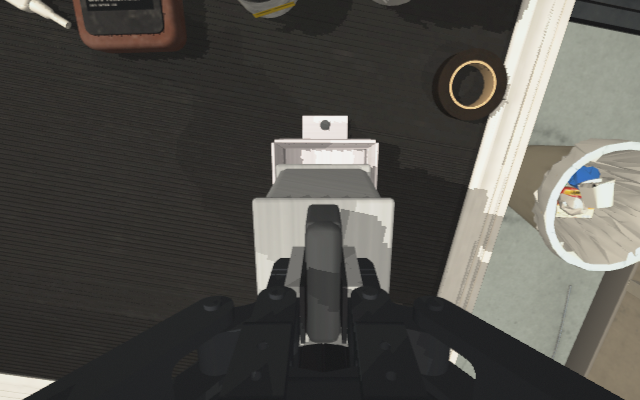

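The view shows the holder's front rim corners at about (272,142) and (378,141) and the tab hole at (325,125). The can is square to it, with its end top edge at row 199.

```bash
python3 - <<'E'
from h import *
g=cv2.imread('pics/w3.png',0).astype(int)
for c in (280,300,350,370): print(c,g[134:172:1,c].tolist())
for r in (150,155,160): print(r,g[r,266:284].tolist(),g[r,368:386].tolist())
t=np.array([.59028,-.2436,.18218]);u=np.array([.985,.173,0]);v=np.array([.173,-.985,0])
for n,uv,z in [('TL',(272,141),.035),('TR',(378.5,141),.035),('hole',(325,125),.004),('canL',(253.5,198.5),.172),('canR',(393.5,198.5),.172)]:
    p=pl('w3.png',uv,z);print(n,p,(p-t)@u,(p-t)@v)
i=cv2.imread('pics/w3.png')[112:142,300:350]; gg=cv2.cvtColor(i,6);m=(gg<120)[6:24,15:36];print(np.argwhere(m).mean(0)+[118,315],m.sum())
E
```

```text
280 [46, 41, 46, 47, 93, 158, 228, 231, 174, 134, 134, 133, 122, 124, 126, 126, 125, 127, 126, 126, 126, 126, 125, 126, 125, 125, 125, 126, 125, 129, 151, 169, 178, 187, 189, 189, 186, 156]
300 [46, 43, 45, 52, 100, 181, 230, 232, 192, 135, 134, 136, 132, 132, 152, 161, 161, 162, 161, 161, 161, 167, 202, 197, 161, 161, 162, 161, 161, 159, 146, 170, 182, 189, 165, 107, 108, 108]
350 [42, 33, 34, 36, 74, 166, 234, 241, 231, 152, 161, 158, 153, 157, 191, 191, 198, 233, 241, 241, 241, 241, 241, 241, 241, 241, 241, 241, 241, 238, 170, 174, 185, 184, 162, 107, 108, 107]
370 [50, 50, 50, 50, 70, 162, 234, 241, 234, 153, 160, 155, 156, 211, 214, 213, 214, 214, 213, 213, 213, 213, 213, 213, 210, 210, 211, 211, 212, 214, 211, 186, 184, 153, 156, 154, 152, 149]
150 [39, 39, 40, 41, 46, 166, 234, 228, 178, 129, 127, 125, 125, 125, 125, 128, 123, 103] [221, 215, 214, 216, 219, 220, 220, 231, 238, 223, 167, 34, 33, 32, 32, 34, 36, 36]
155 [41, 42, 44, 46, 47, 155, 230, 232, 191, 128, 128, 125, 123, 125, 126, 125, 122, 111] [214, 213, 213, 216, 219, 220, 219, 231, 239, 207, 118, 34, 33, 34, 33, 34, 35, 37]
160 [40, 41, 40, 41, 44, 118, 211, 233, 200, 129, 128, 126, 124, 125, 125, 125, 128, 121] [212, 210, 211, 214, 216, 217, 218, 232, 237, 191, 79, 33, 33, 34, 34, 37, 38, 39]
TL [ 0.6197 -0.1958  0.035 ] 0.0372481 -0.041993340000000004
TR [ 0.6344 -0.2798  0.035 ] 0.03719559999999994 0.04328975999999997
hole [ 0.6374 -0.2359  0.004 ] 0.04774529999999994 0.0005672599999999766
canL [ 0.6116 -0.2078  0.172 ] 0.027193600000000002 -0.031574639999999994
canR [ 0.6222 -0.2685  0.172 ] 0.027133499999999946 0.030048659999999998
[124.8115942  324.86956522] 69
```

Emit:
drive_tool(
  deltas=[
    [0.1,-0.1,-1,0,0,0,0],
    [0.1,-0.1,-2.5,0,0,0,0],
    [0.1,-0.1,-4,0,0,0,0],
    [0.1,-0.1,-5,0,0,0,0],
    [0.1,-0.1,-5.5,0,0,0,0],
    [0.1,-0.1,-6,0,0,0,0],
    [0.1,-0.1,-6.3,0,0,0,0],
    [0.1,-0.1,-6.6,0,0,0,0],
    [0.1,-0.1,-6.6,0,0,0,0],
  ],
)

```text
time: 6.7
position: [0.591, -0.246, 0.1162]
orientation: [[0.985, 0.171, -0.0], [0.171, -0.985, 0.0], [-0.0, -0.0, -1.0]]
ft_force: [0.3, 0.4, -7.5]
grip_width: 0.15
grip_force: 58.8
```

No contact force and the foot is at about z 0.018, below the wall tops. Continuing down.

Emit:
drive_tool(
  deltas=[
    [0,0,-0.3,0,0,0,0],
    [0,0,-0.6,0,0,0,0],
    [0,0,-0.8,0,0,0,0],
    [0,0,-1.0,0,0,0,0],
    [0,0,-1.15,0,0,0,0],
    [0,0,-1.25,0,0,0,0],
    [0,0,-1.25,0,0,0,0],
  ],
)

```text
time: 7.4
position: [0.5916, -0.246, 0.1042]
orientation: [[0.985, 0.171, 0.001], [0.171, -0.985, -0.0], [0.001, 0.0, -1.0]]
ft_force: [0.9, 1.7, -4.3]
grip_width: 0.149
grip_force: 59.4
```

Emit:
drive_tool(
  deltas=[
    [0,0,0,0,0,0,0.4],
    [0,0,0,0,0,0,1],
    [0,0,0,0,0,0,1],
    [0,0,0,0,0,0,1],
    [0,0,0,0,0,0,1],
    [0,0,0,0,0,0,1],
    [0,0,3,0,0,0,1],
    [0,0,7,0,0,0,1],
    [0,0,11,0,0,0,1],
    [0,0,15,0,0,0,1],
    [0,0,15,0,0,0,1],
    [0,0,15,0,0,0,1],
    [0,0,15,0,0,0,1],
  ],
)

```text
time: 8.7
position: [0.5904, -0.2454, 0.2525]
orientation: [[0.985, 0.171, -0.002], [0.171, -0.985, 0.001], [-0.002, -0.001, -1.0]]
ft_force: [-1.0, 0.7, 0.3]
grip_width: 0.998
grip_force: 0.0
```

```bash
python3 - <<'E'
from h import *
i,K,R,o=grab('wrist','w4.png'); j,*_=grab('top','t4.png')
s=arm.sense();print(s['time'],s['position'],s['orientation'].round(3),s['ft_force'],s['grip_width'])
E
```

```text
8.8 [ 0.59027842 -0.24549013  0.25221978] [[ 0.985  0.171 -0.003]
 [ 0.171 -0.985  0.001]
 [-0.002 -0.001 -1.   ]] [ 0.24431849  0.41036288 -0.43405427] 0.9976475789326046
```

View pics/w4.png

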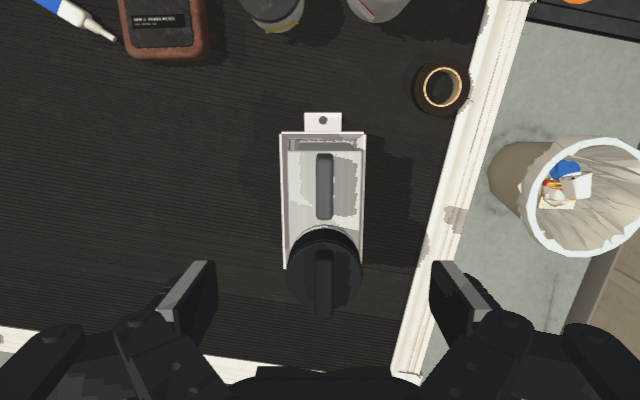

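The can sits square in the holder. The cap bar runs from about (323,249) to (324,317) and the handle from (324,153) to (325,219).

```bash
python3 - <<'E'
from h import *
f='w4.png'
a,b=pl(f,(324,153),.126),pl(f,(325,219),.126);print('handle',a,b,(a+b)/2,np.arctan2(*(a-b)[1::-1]))
c,d=pl(f,(323,249.5),.159),pl(f,(324,317.5),.159);print('bar',c,d,(c+d)/2,np.arctan2(*(c-d)[1::-1]))
E
```

```text
handle [ 0.6203 -0.2401  0.126 ] [ 0.5689 -0.2498  0.126 ] [ 0.5946  -0.24495  0.126  ] 0.1865223475767437
bar [ 0.5571 -0.2503  0.159 ] [ 0.5025 -0.2604  0.159 ] [ 0.5298  -0.25535  0.159  ] 0.18291405724665868
```

Emit:
drive_tool(
  deltas=[
    [-3,-0.5,0,0,0,0,1],
    [-6.35,-1.1,0,0,0,0,1],
    [-6.35,-1.1,-3,0,0,0,1],
    [-6.35,-1.1,-7,0,0,0,1],
    [-6.35,-1.1,-9.5,0,0,0,1],
    [-6.35,-1.1,-11,0,0,0,1],
    [-6.35,-1.1,-11.1,0,0,0,1],
    [-6.35,-1.1,-11.1,0,0,0,0.5],
    [-6.35,-1.1,-11.1,0,0,0,0],
    [-6.35,-1.1,-11.1,0,0,0,0],
    [-6.35,-1.1,-11.1,0,0,0,0],
    [-6.35,-1.1,-11.1,0,0,0,0],
    [-6.35,-1.1,-11.1,0,0,0,0],
    [-6.35,-1.1,-11.1,0,0,0,0],
  ],
)

```text
time: 10.2
position: [0.5278, -0.2568, 0.1435]
orientation: [[0.985, 0.171, 0.001], [0.171, -0.985, 0.001], [0.001, -0.0, -1.0]]
ft_force: [-1.2, 1.4, 6.0]
grip_width: 0.142
grip_force: 60.4
```

Emit:
drive_tool(
  deltas=[
    [0,0,-0.3,0,0,0,0],
    [0,0,-0.6,0,0,0,0],
    [0,0,-0.8,0,0,0,0],
    [0,0,-0.8,0,0,0,0],
    [0,0,-0.8,0,0,0,0],
  ],
)

```text
time: 10.7
position: [0.5278, -0.2569, 0.136]
orientation: [[0.985, 0.171, 0.001], [0.171, -0.985, 0.001], [0.001, -0.001, -1.0]]
ft_force: [-2.8, 2.7, 9.3]
grip_width: 0.15
grip_force: 61.2
```

Emit:
drive_tool(
  deltas=[
    [0,0,-0.2,0,0,0,0],
    [0,0,-0.4,0,0,0,0],
    [0,0,-0.4,0,0,0,0],
    [0,0,-0.4,0,0,0,0],
  ],
)

```text
time: 11.1
position: [0.528, -0.2573, 0.1344]
orientation: [[0.985, 0.171, 0.002], [0.171, -0.985, 0.002], [0.002, -0.002, -1.0]]
ft_force: [-10.0, 7.2, 33.5]
grip_width: 0.146
grip_force: 64.2
```

Emit:
drive_tool(
  deltas=[
    [0,0,0.25,0,0,0,0],
    [0,0,0.25,0,0,0.1,0],
    [0,0,0.25,0,0,0.22,0],
    [0,0,0.25,0,0,0.34,0],
    [0,0,0.25,0,0,0.46,0],
    [0,0,0.25,0,0,0.58,0],
  ],
)

```text
time: 11.7
position: [0.5284, -0.2566, 0.1349]
orientation: [[0.727, 0.687, 0.002], [0.687, -0.727, 0.001], [0.002, 0.001, -1.0]]
ft_force: [-3.1, 4.8, 12.0]
grip_width: 0.145
grip_force: 61.3
```

Turning freely at 12 N push. The yaw is 0.757, which is 0.585 turned; the locked yaw was about 0.172.

Emit:
drive_tool(
  deltas=[
    [0,0,0,0,0,0.12,0],
    [0,0,0,0,0,0.24,0],
    [0,0,0,0,0,0.36,0],
    [0,0,0,0,0,0.48,0],
    [0,0,0,0,0,0.6,0],
    [0,0,0,0,0,0.67,0],
    [0,0,0,0,0,0.67,0],
    [0,0,0,0,0,0.67,0],
  ],
)

```text
time: 12.5
position: [0.5273, -0.2561, 0.1347]
orientation: [[0.148, 0.989, -0.0], [0.989, -0.148, 0.002], [0.002, -0.001, -1.0]]
ft_force: [-3.7, 4.5, 13.9]
grip_width: 0.145
grip_force: 61.6
```

```bash
python3 - <<'E'
from h import *
j,*_=grab('top','t5.png')
s=arm.sense();print(s['time'],s['position'],s['qpos'].round(2),np.arctan2(s['orientation'][1,0],s['orientation'][0,0]),s['ft_force'],s['ft_torque'])
E
```

```text
12.55 [ 0.52734005 -0.25609708  0.13467594] [ 0.11  0.57  0.36  1.8  -0.27  0.82  0.46] 1.422349514190551 [-4.45804295  5.19574502 14.2356934 ] [1.1337254  1.12284845 0.13283339]
```

Emit:
drive_tool(
  deltas=[
    [0,0,0.4,0,0,0,0],
    [0,0,0.8,0,0,0,0],
    [0,0,1.2,0,0,0,0],
    [0,0,1.6,0,0,0,0],
    [0,0,2,0,0,0,0],
    [0,0,2,0,0,0,0],
  ],
)

```text
time: 13.15
position: [0.5272, -0.257, 0.1534]
orientation: [[0.149, 0.989, -0.001], [0.989, -0.149, 0.0], [0.0, -0.001, -1.0]]
ft_force: [-2.0, 2.4, -1.2]
grip_width: 0.146
grip_force: 59.5
```

Emit:
drive_tool(
  deltas=[
    [0,0,1,0,0,0,0],
    [0,0,3,0,0,0,0],
    [0,0,5,0,0,0,0],
    [0,0,6.5,0,0,0,0],
    [0,2,7,0,0,0,0],
    [0,5,7,0,0,0,0],
    [0.5,9,7,0,0,0,0],
    [1,13,7,0,0,0,0],
    [1.5,17,7,0,0,0,0],
    [2,21,6,0,0,0,0],
    [2,23,3,0,0,0,0],
    [2,24,0,0,0,0,0],
    [2,24,-3,0,0,0,0],
    [2,24,-5,0,0,0,0],
    [2,24,-5,0,0,0,0],
    [2,24,-5,0,0,0,0],
  ],
)

```text
time: 14.75
position: [0.5481, -0.0173, 0.104]
orientation: [[0.149, 0.989, 0.001], [0.989, -0.149, -0.0], [-0.0, 0.001, -1.0]]
ft_force: [0.4, -0.5, -1.3]
grip_width: 0.146
grip_force: 59.3
```

```bash
python3 - <<'E'
from h import *
j,*_=grab('scene','s6.png'); t,*_=grab('top','t6.png')
cv2.imwrite('pics/c6.png',np.hstack([cv2.resize(j[130:380,200:520,::-1],(420,328)),cv2.resize(t[100:340,200:440,::-1],(328,328))]))
s=arm.sense();print(s['position'],s['ft_force'],s['grip_force'])
E
```

```text
[ 0.54881403 -0.01725737  0.10482574] [-0.14362171  0.59732072 -1.23928698] 59.28005039691925
```

View pics/c6.png

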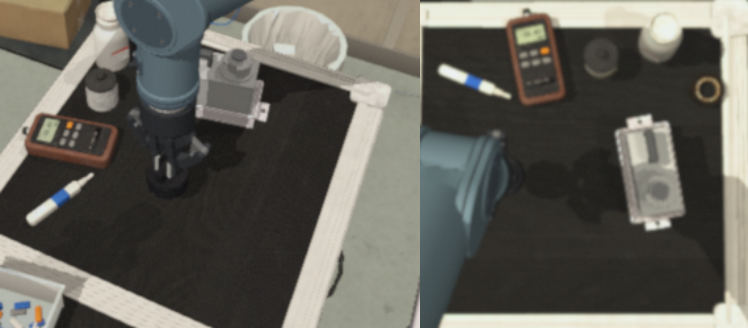

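The cap is off and held level over bare bench, and the can stands uncapped in the holder. Lowering now; I expect contact at TCP z of about 0.036.

Emit:
drive_tool(
  deltas=[
    [0,0,-2,0,0,0,0],
    [0,0,-4,0,0,0,0],
    [0,0,-5.5,0,0,0,0],
    [0,0,-6.2,0,0,0,0],
    [0,0,-6.5,0,0,0,0],
    [0,0,-6.7,0,0,0,0],
    [0,0,-6.7,0,0,0,0],
  ],
)

```text
time: 15.55
position: [0.5479, -0.017, 0.0367]
orientation: [[0.148, 0.989, 0.001], [0.989, -0.148, 0.0], [0.0, 0.001, -1.0]]
ft_force: [-0.8, -0.6, -2.5]
grip_width: 0.146
grip_force: 59.4
```

Emit:
drive_tool(
  deltas=[
    [0,0,-0.1,0,0,0,0],
    [0,0,-0.2,0,0,0,0],
    [0,0,-0.2,0,0,0,0],
  ],
)

```text
time: 15.85
position: [0.548, -0.017, 0.0354]
orientation: [[0.149, 0.989, 0.001], [0.989, -0.149, 0.0], [0.0, 0.001, -1.0]]
ft_force: [-3.0, 0.0, 7.4]
grip_width: 0.146
grip_force: 60.7
```

Contact with the bench. Releasing and backing straight up.

Emit:
drive_tool(
  deltas=[
    [0,0,0,0,0,0,0.4],
    [0,0,0,0,0,0,1],
    [0,0,0,0,0,0,1],
    [0,0,0,0,0,0,1],
    [0,0,0,0,0,0,1],
    [0,0,0,0,0,0,1],
    [0,0,3,0,0,0,1],
    [0,0,7,0,0,0,1],
    [0,0,11,0,0,0,1],
    [0,0,15,0,0,0,1],
    [-2,3,18,0,0,0,1],
    [-4,7,18,0,0,0,1],
    [-6,11,18,0,0,0,1],
    [-8,15,18,0,0,0,1],
    [-8,15,18,0,0,0,1],
    [-8,15,18,0,0,0,1],
  ],
)

```text
time: 17.45
position: [0.4671, 0.1338, 0.2143]
orientation: [[0.146, 0.989, 0.0], [0.989, -0.146, 0.0], [0.0, 0.0, -1.0]]
ft_force: [0.3, -0.5, -0.0]
grip_width: 0.999
grip_force: 0.0
```

```bash
python3 - <<'E'
from h import *
j,*_=grab('scene','s7.png'); t,*_=grab('top','t7.png')
cv2.imwrite('pics/c7.png',np.hstack([cv2.resize(j[130:380,200:520,::-1],(420,328)),cv2.resize(t[100:340,200:440,::-1],(328,328))]))
s=arm.sense();print(s['time'],s['position'],s['ft_force'],s['grip_force'])
E
```

```text
17.55 [0.4679501  0.1318875  0.21432575] [ 0.95464038 -0.57327282 -0.41654503] 0.0
```

View pics/c7.png

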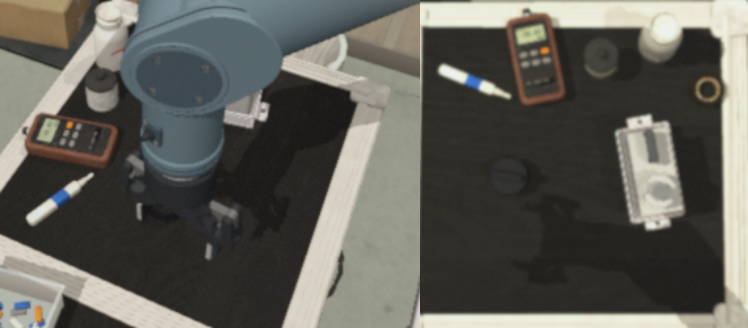

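The cap stands on the bench at crop (510,176), well away from the holder. The can is seated in the holder, and the bystanders haven't moved.

```bash
python3 -c "
from station import arm
print(arm.sign_off())"
```

```text
the job is handed in; nothing more can be done
None
```

The job is handed in at about 17.5 s: the can stands uncapped in the holder, the cap stands skirt down on the bench about 0.23 m from the holder, and the bottle, tin and tape roll were not touched; no verdict was returned at sign-off.

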